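# Clamp a grooved cork block in the boring jig

### The job

Slide the grooved cork block along the jig's bed until it rests fully home against the end stop, and then tip the spring flap over, gently and without pinching it, so that it snaps down and its brass bar sits in the block's groove. The head with stop and flap may be clamped anywhere on its slide, so feel for both and press only gently; leave the jar, the offcut and the brush where they are.

Things in the scene. Friction and masses are not known exactly. Their poses are not given: they have to be found in the camera images.
- jig: Fixed jig: green base plate 310 x 110 x 12 mm, origin at table level. Its x is the slide direction, from the open end (-x) to the end stop (+x); y across, z up. Plate spans x -160 to +150 mm; its top (the bed) is at z 12. Two aluminium guide rails (x -155 to +15, tops at z 26) leave a 49 mm wide channel centred on y = 0. More than 25 N on jig, flap or block does damage.
- stop_zero (a point): Mark fixed on the jig (axes as the jig's) at x 20, y 0, z 24 mm: where the stop face is if the grey head is set at s = 0. The head, with stop and flap, is clamped at an unreported s between 0 and 32 mm; all its parts then lie s further in +x. It holds against 60 N. The stop, a rubber buffer 44 mm wide, z 13 to 36, gives 2.5 mm under 5 N, then is hard. Head reaches 55 mm behind it, up to z 32.
- hinge_zero (a point): Mark fixed on the jig at x 40, z 43 mm: the flap's hinge axis (parallel to y) if s = 0; really s further in +x. Cheeks beside it, 24 to 30 mm either side of the middle, 54 mm high. Flap: steel plate 44 mm wide, 95 mm long from the hinge, its back face 18 mm off the hinge axis. Fingers that pinch the flap exceed 25 N.
- tip_zero (a point): Mark fixed on the jig at x 95, z 122 mm: the tip (orange, 46 mm wide) of the open flap if s = 0; really s further in +x. Below and beyond (+x of) the tip is free space for a fingertip. Best drawn up and over in an arc about the hinge (a level pull rubs and drags): about 5 N at first, less towards upright; past it the spring throws the flap off the finger.
- flap (a joint): Flap angle (rad). 0 = open, on its stop, leaning back to +x 25 degrees from upright; grows as it is tipped over the top to -x. Upright at 0.44; the spring pushes back below about 0.5 and throws it shut above. 2.01 = shut, level, bar on the groove floor; about 1.84 if the bar lies on the block's top (block not home within about 2 mm); 2.06 with no block under it.
- block_center (a point): Centre of the loose cork block, 80 long (x) x 46 wide x 36 mm high, about 40 g, on the bed between the rails, 25 to 87 mm short of the stop, its x along the jig's x. A 14 mm wide, 10 mm deep groove crosses its top in the middle. The flap's brass bar (diameter 10 mm) comes down 40 mm in front of the stop face: into the groove when the block is home.
- jar_center (a point): Centre of a loose small jar beside the jig, 52 mm in diameter, 65 mm high; leave alone.
- offcut_center (a point): Centre of a loose cork offcut 45 x 35 x 30 mm beside the jig; leave alone.
- brush_mid (a point): Middle of a loose brush lying on the bench beside the jig, its length along the point's x; leave alone.
Things that resemble listed ones, but are neither listed nor needed, are in the scene too. Leave any black or orange look-alike of the part that bears block_center alone.

How it is judged:
By the outcome, as a careful person would: the job done as asked, in the order asked, and still so for the second after the job is handed in, with the robot touching nothing.
It also fails if it takes over 53 s, if anything falls off the work surface, if the arm or the gripper's body presses on something with over 40 N, if the wrist force passes 120 N, or if a joint passes its speed limit or range.

### The arm

A 6-joint arm with a two-finger parallel gripper is mounted at the origin on the work surface. World frame = base frame: x ahead of the robot, y to its left, z up, the work surface at z = 0. Lengths are in m, angles in rad, forces in N, time in s.
With the tool pointing down it reaches from about 0.375 to 0.975 m from the base axis. Payload 3.8 kg.
Tool frame: the origin (TCP) lies between the finger pads; the fingertips stand 17 mm ahead of it and the grasp point (between the pads) lies 2 mm behind it (tip_extent is the distance from the TCP to the fingertips, in m); z points along the fingers, x is the direction in which the jaws open and shut, and the axes are right-handed (so a half turn about z gives the same grasp; the last joint's range is limited). The gripper opens to 85 mm and grips with 20 to 120 N. Pads are 22 mm wide; open, the fingers measure 114 mm over their backs; the gripper's body (76 mm by 85 mm) begins 54 mm behind the grasp point. The pads swing forward as they close: fully open they stand 13 mm farther back than shut.
Start: joints at [1.146, 0.264, 1.604, -0, 1.274, -0.037], TCP at [0.255, 0.625, 0.248] pointing down, gripper open.
Joint ranges: [-2.63, 2.63], [-0.94, 2.18], [0.31, 2.57], [-1.31, 4.45], [0, 2.66], [-2.55, 2.55]. Speed limits (rad/s): [2.57, 2.57, 3.14, 3.14, 3.14, 3.14].

### API

Orientations are given as a rotation vector (axis times angle).
In Python, from bench import * gives the robot as it stands.
- The arm moves only by the tool arm_command, never from a script. Its argument "increments" is a list that holds one entry, the list of rows, each a list of 7 numbers: the opening, from 0 (shut) to 1 (fully open), then the shift along the tool's x, y, z in cm, then the turn, a rotation vector about the tool's x, y, z in degrees. In form: [[[hand, x, y, z, wx, wy, wz], ...]]. A call has 1 to 12 rows; each row is the pose to reach, as a shift and turn from the pose commanded when the call began, along the tool's axes at that moment; what a row does not reach only later rows make up. A row lasts 1/8 s, in which the tool goes at most 62.5 mm and 10.7 degrees, less where a joint would pass 70% of its speed; a pose out of reach is approached as far as the arm can. A call with a gripper value outside its range is refused whole. The fingers move at their own pace and stop on an object; "newtons" is the grip in N (left out, the last holds). Time passes only in rows, so rows that repeat a pose let the fingers close. It gives the time, the measured TCP pose, the force and the opening at its end, in the units of the state.
- get_state(): the state, without advancing time (a new reading comes with each control period).
- get_image(name): name is "scene" or "side" or "wrist"; returns the picture (400x640x3 uint8, red, green, blue); there is no depth.
- get_calibration(name): a dict with "fx", "fy", "cx", "cy" (pixels), "rvec" (rotation vector, rad) and "tvec" (3), from world to camera coordinates, as OpenCV has them. Camera axes: x right, y down, z forward; pixel columns grow to the right and rows downward; lengths in m; the calibration is good to about 2 mm. A picture is of the moment at which its call begins: read the wrist's pose just before it. get_calibration takes no time and is no camera call; for the wrist camera it gives the pose at the moment of the call.
- close_job(): hands the job in, once; it reports no verdict.
The state is a dict: "time": time; "joint_pos": joint angles; "dq": joint speeds; "effort": joint torques, N m; "tool_pos": TCP position; "ee_rot": TCP orientation; "force": force on the tool from outside, world axes, zero at the start; "ft_torque": the same for the moment, N m; "opening": finger opening in m.
Only numpy, scipy, OpenCV 4.12 (cv2) and the standard library are available. Lean on these libraries where they do the work, as an engineer would, in place of code of your own. Each camera call takes 0.05 s, during which the arm holds its last target. There are 200 camera calls.

## Working session

There is one attempt and no reset: what is moved stays moved. The work goes in short steps, Python scripts to look and compute and a tool call to move; the robot and the scene stay as the last step left them, time stands still between calls to the robot, and variables do not carry over. Pictures are saved under pics/ and viewed, about 8 in all and at most 12, crops included, and the job is handed in when it is done.

Besides the shell and the picture viewer there is one more tool, called after ">>>" as name(argument=value, ...), one argument or row to a line, values as JSON. arm_command: Moves the arm, as the interface text tells. Its arguments: {"type":"object","properties":{"increments":{"type":"array"},"newtons":{"type":"number"}},"required":["increments"]}

```bash
mkdir -p pics; ls
python3 - <<'E'
from bench import *
import cv2
for n in ["scene","side"]:
    im=get_image(n); cv2.imwrite(f"pics/{n}0.png",im[:,:,::-1]); c=get_calibration(n); print(n,c)
s=get_state(); print(s["time"],s["tool_pos"],s["ee_rot"],s["force"],s["opening"])
E
```

```text
pics
scene {'fx': 453.63376618887605, 'fy': 453.63376618887605, 'cx': 320.8400503798107, 'cy': 199.5155428553777, 'rvec': array([ 1.65513764,  1.97234255, -0.74186046]), 'tvec': array([ 0.14046028, -0.37095933,  1.12339911])}
side {'fx': 430.0485970690423, 'fy': 430.0485970690423, 'cx': 318.7172362691908, 'cy': 193.8302196405582, 'rvec': array([-0.00433244,  2.78327044, -1.45595506]), 'tvec': array([0.57700929, 0.11478612, 0.78876928])}
0.1 [0.25498077 0.62428063 0.24704438] [ 2.60690311  1.75117781 -0.00283253] [ 0.71936983 -0.60672335  0.50344866] 0.08562826276723096
```

View pics/scene0.png

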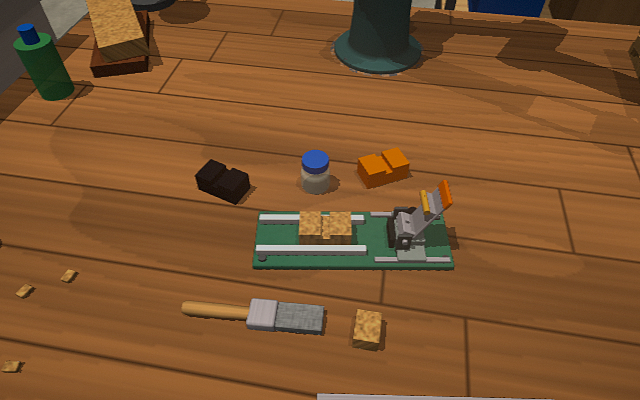

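View pics/side0.png

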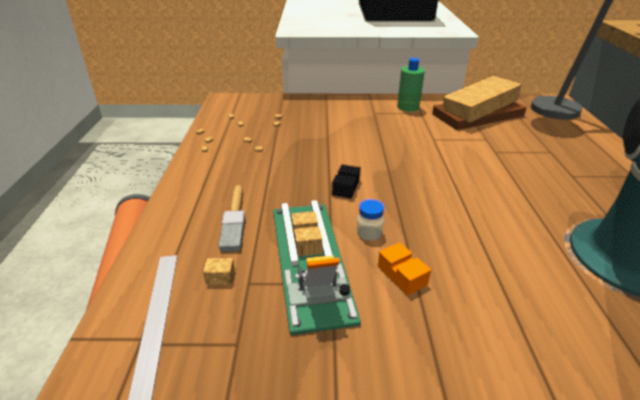

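Scene view: the jig is centred near (352,240), with its open end at left and the head and flap at right. The cork block sits at about (325,225), and the flap tip (orange) is at about (446,193). The jar, the orange and black look-alikes, the brush and the offcut are all clear of the jig. The side view agrees.

```bash
cat > h.py <<'E'
import numpy as np, cv2
from bench import *
from scipy.spatial.transform import Rotation as R
def ray(c,uv):
    M=cv2.Rodrigues(c["rvec"])[0]; C=-M.T@c["tvec"]
    d=M.T@np.array([(uv[0]-c["cx"])/c["fx"],(uv[1]-c["cy"])/c["fy"],1]); return C,d/np.linalg.norm(d)
def plane(c,uv,z):
    C,d=ray(c,uv); return C+d*(z-C[2])/d[2]
def tri(c1,u1,c2,u2):
    A,a=ray(c1,u1);B,b=ray(c2,u2)
    t=np.linalg.lstsq(np.c_[a,-b],B-A,rcond=None)[0]; p,q=A+a*t[0],B+b*t[1]
    return (p+q)/2,np.linalg.norm(p-q)
def proj(c,p): return cv2.projectPoints(np.float64(p).reshape(-1,1,3),c["rvec"],c["tvec"],np.array([[c["fx"],0,c["cx"]],[0,c["fy"],c["cy"]],[0,0,1]]),None)[0].reshape(-1,2)
E
python3 - <<'E'
from h import *
for n,roi in [("scene",(240,160,470,280)),("side",(265,190,365,340))]:
    im=cv2.imread(f"pics/{n}0.png"); c=get_calibration(n); x0,y0,x1,y1=roi
    hsv=cv2.cvtColor(im,cv2.COLOR_BGR2HSV)
    m=cv2.inRange(hsv,(65,80,20),(95,255,255)); k=np.zeros_like(m);k[y0:y1,x0:x1]=255;m&=k
    pts=cv2.findNonZero(m); hull=cv2.convexHull(pts)
    q=cv2.approxPolyDP(hull,6,True).reshape(-1,2)
    print(n,"C",ray(c,(320,200))[0].round(3))
    for p in q: print(p,plane(c,p+0.,.012).round(4))
    g=np.array([plane(c,p[0]+0.,.012)[:2] for p in hull],np.float32)
    print(cv2.minAreaRect(g))
    o=cv2.inRange(hsv,(5,200,150),(20,255,255)); 
    kk=np.zeros_like(m)
    if n=="scene": kk[175:215,415:460]=255
    else: kk[250:275,300:345]=255
    o&=kk; pp=cv2.findNonZero(o); print("orange",cv2.boxPoints(cv2.minAreaRect(pp)).round(1).tolist(),len(pp))
a=cv2.imread("pics/scene0.png")[140:290,235:475]; b=cv2.imread("pics/side0.png")[185:340,260:370]
a=cv2.resize(a,(800,500),interpolation=cv2.INTER_CUBIC);cv2.imwrite("pics/c1.png",a)
b=cv2.resize(b,None,fx=3.8,fy=3.8,interpolation=cv2.INTER_CUBIC);cv2.imwrite("pics/c2.png",b)
E
```

```text
scene C [1.031 0.035 0.596]
[453 266] [0.6201 0.1701 0.012 ]
[254 268] [ 0.6765 -0.1273  0.012 ]
[259 213] [ 0.5702 -0.1481  0.012 ]
[441 214] [0.5189 0.1521 0.012 ]
((0.5962837934494019, 0.011494815349578857), (0.1122329831123352, 0.3068142831325531), 9.584685325622559)
orange [[418.1000061035156, 186.1999969482422], [446.5, 179.10000610351562], [452.8999938964844, 204.8000030517578], [424.5, 211.89999389648438]] 318
side C [0.577 0.584 0.543]
[358 324] [0.5174 0.1627 0.012 ]
[291 333] [0.6176 0.1793 0.012 ]
[275 210] [ 0.6671 -0.1226  0.012 ]
[324 206] [ 0.5663 -0.1369  0.012 ]
((0.5922451615333557, 0.019644930958747864), (0.10600414872169495, 0.30938348174095154), 9.674821853637695)
orange [[307.5, 261.1000061035156], [337.79998779296875, 257.29998779296875], [338.3999938964844, 262.29998779296875], [308.1000061035156, 266.1000061035156]] 150
```

View pics/c1.png

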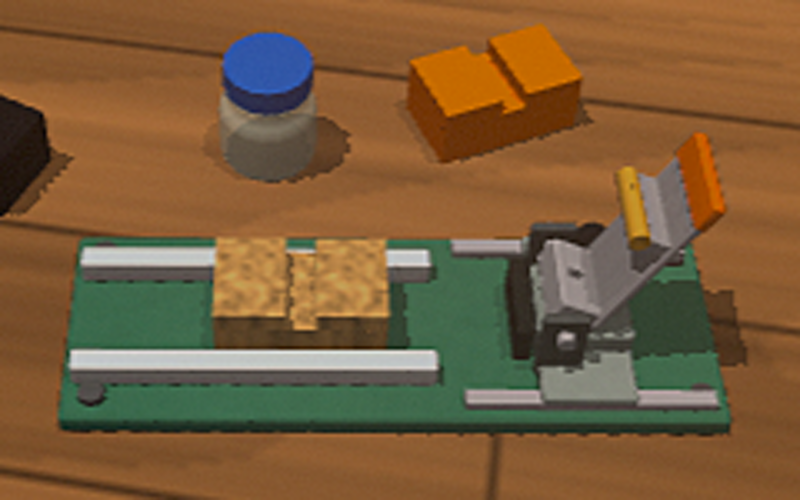

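Crop: the block's groove runs across y. Block top is about (214–388, 238–318), and the flap stands open with its orange tip at (700,180). Next I'll move the wrist above the jig for a closer look.

```bash
cat >> h.py <<'E'
def inc(p,yawR):
    "shift cm in tool axes and turn deg from current pose to target pos p, rotation yawR"
    s=get_state(); r=R.from_rotvec(s["ee_rot"])
    return (r.inv().apply(np.array(p)-s["tool_pos"])*100).round(2),(r.inv()*yawR).as_rotvec(degrees=True).round(2)
def down(xdir):
    "tool pointing down, tool x along xdir (horizontal)"
    x=np.array([xdir[0],xdir[1],0]);x/=np.linalg.norm(x);z=np.array([0,0,-1.]);return R.from_matrix(np.c_[x,np.cross(z,x),z])
E
python3 - <<'E'
from h import *
s=get_state(); print(R.from_rotvec(s["ee_rot"]).as_matrix().round(3))
c=get_calibration("wrist"); C,d=ray(c,(320,200)); print(c["fx"],C-s["tool_pos"],d, R.from_rotvec(s["ee_rot"]).inv().apply(C-s["tool_pos"]))
jx=np.array([-.168,.986]); jy=np.array([-.986,-.168])
for nm,xd in [("jx",jx),("-jx",-jx),("jy",jy),("-jy",-jy)]: print(nm,inc([.595,-.05,.33],down(xd)))
E
```

```text
[[ 0.378  0.926 -0.001]
 [ 0.926 -0.378 -0.002]
 [-0.002 -0.    -1.   ]]
302.23805642582096 [-0.074308    0.03045672  0.12517917] [ 0.28683113 -0.11783322 -0.9507067 ] [-0.00016812 -0.08031707 -0.1251729 ]
jx (array([-49.58,  56.97,  -8.19]), array([ -0.04,   0.12, -31.89]))
-jx (array([-49.58,  56.97,  -8.19]), array([1.6000e-01, 5.0000e-02, 1.4811e+02]))
jy (array([-49.58,  56.97,  -8.19]), array([-1.3000e-01,  7.0000e-02, -1.2189e+02]))
-jy (array([-49.58,  56.97,  -8.19]), array([ 0.06,  0.11, 58.11]))
```

>>> arm_command(
  increments=[
    [[0, -10, 13, 0, 0, 0, 15], [0, -20, 26, 0, 0, 0, 29], [0, -30, 39, 0, 0, 0, 44], [0, -39.3, 51.9, 0.7, 0, 0, 58], [0, -39.3, 51.9, 0.7, 0, 0, 58], [0, -39.3, 51.9, 0.7, 0, 0, 58], [0, -39.3, 51.9, 0.7, 0, 0, 58], [0, -39.3, 51.9, 0.7, 0, 0, 58], [0, -39.3, 51.9, 0.7, 0, 0, 58], [0, -39.3, 51.9, 0.7, 0, 0, 58], [0, -39.3, 51.9, 0.7, 0, 0, 58], [0, -39.3, 51.9, 0.7, 0, 0, 58]],
  ],
)

```text
time: 1.6
tool_pos: [0.5875, 0.0628, 0.2405]
ee_rot: [3.13, 0.263, -0.002]
force: [-0.4, 0.3, 0.2]
opening: -0.0001
```

Run:
```python
from h import *
import pickle
c=get_calibration("wrist"); im=get_image("wrist")[:,:,::-1]; cv2.imwrite("pics/w1.png",im); pickle.dump(c,open("w1.pkl","wb"))
s=get_state(); print(s["time"],s["tool_pos"],s["ee_rot"],s["dq"].round(3) if hasattr(s["dq"],"round") else s["dq"],s["opening"])
```

```text
1.65 [0.58688256 0.06412757 0.24056641] [-3.12993173e+00 -2.64589628e-01  2.34567984e-03] [ 0.032 -0.013  0.012  0.005  0.003  0.003] -0.0002522016854142123
```

View pics/w1.png

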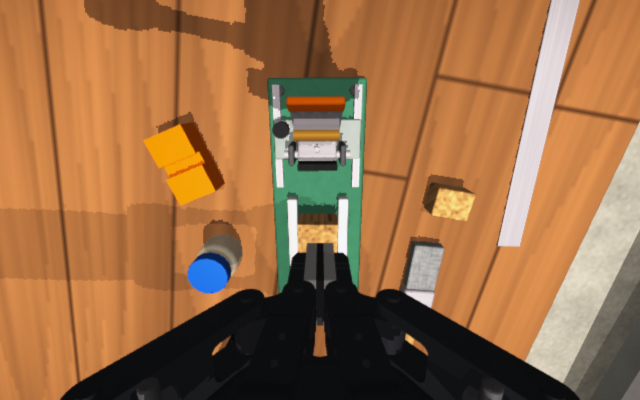

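Wrist view: the plate's +x edge is at row 78 (cols 268–366) and the orange tip at row 103. The black stop buffer is at about row 166 and the block's front at rows 213–225. The fingers hide the rest of the block.

Run:
```python
from h import *
import pickle
c=pickle.load(open("w1.pkl","rb")); im=cv2.imread("pics/w1.png"); hsv=cv2.cvtColor(im,cv2.COLOR_BGR2HSV)
m=cv2.inRange(hsv,(65,80,20),(95,255,255)); m[:, :255]=0; m[:,380:]=0; m[250:]=0
L=[];Rr=[]
for r in range(85,240,3):
    x=np.flatnonzero(m[r]); 
    if len(x)>5: L.append(plane(c,(x[0]-.5,r),.012)[:2]); Rr.append(plane(c,(x[-1]+.5,r),.012)[:2])
T=[plane(c,(u,np.flatnonzero(m[:,u])[0]-.5),.012)[:2] for u in range(280,355,5)]
f=lambda P:cv2.fitLine(np.float32(P),cv2.DIST_HUBER,0,.001,.001).ravel()
l,r,t=f(L),f(Rr),f(T); print("L",l,"R",r,"T",t)
d=l[:2]*np.sign(l[1])+r[:2]*np.sign(r[1]); jx=d/np.linalg.norm(d); jy=np.array([-jx[1],jx[0]])
yl,yr=l[2:]@jy,r[2:]@jy; print("jx",jx,"width",yl-yr)
O=jy*(yl+yr)/2; xe=np.median(np.array(T)@jx); O=O+jx*(xe-.150); print("O",O)
np.savez("jig.npz",O=O,jx=jx,jy=jy)
J=lambda p:np.array([(p[:2]-O)@jx,(p[:2]-O)@jy])*1000
# column profile through middle
for u in (308,328):
    print(u,[(v,im[v,u].tolist()) for v in list(range(94,116,2))+list(range(156,176,2))+list(range(206,242,2))] if u==308 else "")
for nm,v,z in [("tip103",103,.122),("stop top face row170",170,.036),("blk top 225",225,.048),("blk bot 213",213,.012)]: print(nm,J(plane(c,(318,v),z)))
for n,uvs in [("scene",[((254,213)),(254,268)]) ]:
    cc=get_calibration(n)
    # block top far-left/near right corners in c1 crop
    for p in [(214,238),(388,240),(214,318),(388,318)]: print("blk corner",J(plane(cc,(p[0]*.3+235,p[1]*.3+140),.048)))
    W=lambda x,y,z:np.r_[O+jx*x/1000+jy*y/1000,z/1000]
    print(proj(cc,[W(150,55,12),W(-160,55,12),W(-160,-55,0),W(150,-55,0)]).round())
```

```text
L [ 0.1691765  -0.98558575  0.52910876  0.06062226] R [ 0.16802415 -0.98578286  0.6323148   0.09349424] T [0.98605376 0.16642714 0.56097925 0.16417116]
jx [-0.16860037  0.9856845 ] width 0.10727078
O [0.59096495 0.01711559]
308 [(94, [65, 88, 44]), (96, [53, 82, 97]), (98, [4, 78, 193]), (100, [5, 81, 199]), (102, [5, 82, 198]), (104, [5, 63, 160]), (106, [3, 43, 112]), (108, [6, 43, 109]), (110, [9, 42, 105]), (112, [62, 61, 70]), (114, [71, 68, 73]), (156, [218, 215, 226]), (158, [152, 150, 160]), (160, [136, 137, 141]), (162, [12, 12, 12]), (164, [29, 32, 33]), (166, [36, 40, 41]), (168, [37, 40, 42]), (170, [52, 67, 46]), (172, [108, 148, 75]), (174, [111, 152, 78]), (206, [48, 65, 33]), (208, [48, 65, 33]), (210, [48, 65, 33]), (212, [48, 66, 35]), (214, [33, 56, 78]), (216, [32, 56, 82]), (218, [31, 56, 81]), (220, [31, 55, 80]), (222, [31, 55, 79]), (224, [56, 103, 149]), (226, [94, 170, 229]), (228, [90, 165, 226]), (230, [84, 155, 214]), (232, [92, 167, 227]), (234, [95, 172, 230]), (236, [89, 164, 225]), (238, [88, 161, 221]), (240, [89, 163, 223])]
328 
tip103 [124.03602293  -1.7850701 ]
stop top face row170 [52.70332113 -0.99814221]
blk top 225 [-8.32234338 -0.83889061]
blk bot 213 [-7.25765403 -0.6267038 ]
blk corner [-90.00304945  22.15462329]
blk corner [-7.78878765 21.4892384 ]
blk corner [-88.3503777  -24.96719146]
blk corner [ -9.67506355 -24.45278017]
[[443. 211.]
 [259. 210.]
 [253. 270.]
 [454. 271.]]
```

```bash
cat >> h.py <<'E'
try:
    _j=np.load("jig.npz"); O,jx,jy=_j["O"],_j["jx"],_j["jy"]
    W=lambda x,y,z:np.r_[O+jx*x/1000+jy*y/1000,z/1000]
    def J(): 
        s=get_state();p=s["tool_pos"];f=np.array(s["force"]);return np.r_[(p[:2]-O)@jx,(p[:2]-O)@jy,p[2]]*1000, np.r_[f[:2]@jx,f[:2]@jy,f[2]], s["time"]
except Exception: pass
E
python3 - <<'E'
from h import *
print(J()); print(inc(W(-112,0,80),down(-jy)));print(inc(W(-112,0,39),down(-jy)))
E
```

```text
(array([ 47.02728148,  -3.90229371, 240.56640737]), array([0.43924051, 0.26295958, 0.28678809]), 1.65)
(array([-0.36, 15.91, 16.05]), array([-0.04,  0.08, -0.04]))
(array([-0.35, 15.92, 20.15]), array([-0.04,  0.08, -0.04]))
```

>>> arm_command(
  increments=[
    [[0, -0.4, 5, 0, 0, 0.1, 0], [0, -0.4, 10, 0, 0, 0.1, 0], [0, -0.4, 15.9, 0, 0, 0.1, 0], [0, -0.4, 15.9, 4, 0, 0.1, 0], [0, -0.4, 15.9, 8, 0, 0.1, 0], [0, -0.4, 15.9, 12, 0, 0.1, 0], [0, -0.4, 15.9, 15, 0, 0.1, 0], [0, -0.4, 15.9, 17, 0, 0.1, 0], [0, -0.4, 15.9, 18.5, 0, 0.1, 0], [0, -0.4, 15.9, 19.5, 0, 0.1, 0], [0, -0.4, 15.9, 20.1, 0, 0.1, 0], [0, -0.4, 15.9, 20.1, 0, 0.1, 0]],
  ],
)

```text
time: 3.15
tool_pos: [0.6103, -0.0926, 0.0404]
ee_rot: [-3.13, -0.268, -0.003]
force: [0.1, -0.6, 0.7]
opening: -0.0006
```

Run:
```python
from h import *
print(J())
a=get_image("scene")[140:290,235:475,::-1]; cv2.imwrite("pics/s2.png",cv2.resize(a,(800,500),interpolation=cv2.INTER_CUBIC))
```

```text
(array([-111.44258134,   -0.58154966,   40.39905736]), array([-0.63828948, -0.00579931,  0.70429641]), 3.15)
```

View pics/s2.png

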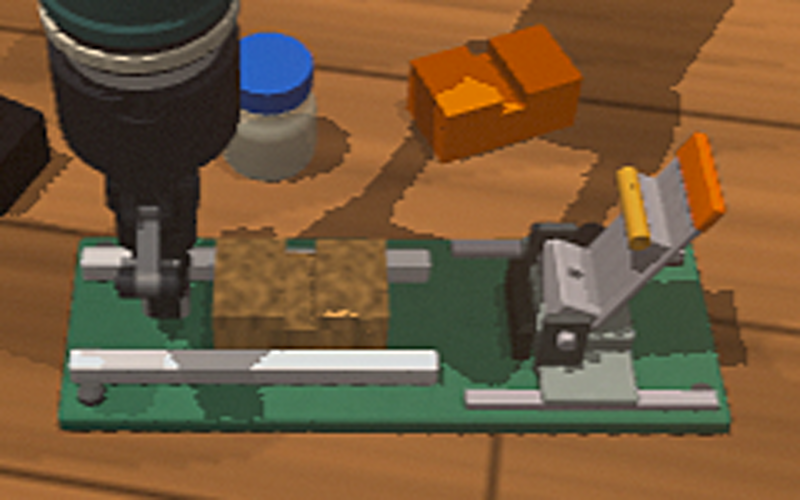

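The shut fingers stand in the channel behind the block, clear of the rails. Now pushing the block toward the stop.

>>> arm_command(
  increments=[
    [[0, 0, -0.5, 0, 0, 0, 0], [0, 0, -1, 0, 0, 0, 0], [0, 0, -1.5, 0, 0, 0, 0], [0, 0, -2, 0, 0, 0, 0], [0, 0, -2.5, 0, 0, 0, 0], [0, 0, -3, 0, 0, 0, 0], [0, 0, -3.5, 0, 0, 0, 0], [0, 0, -4, 0, 0, 0, 0], [0, 0, -4.5, 0, 0, 0, 0], [0, 0, -5, 0, 0, 0, 0], [0, 0, -5.5, 0, 0, 0, 0], [0, 0, -5.8, 0, 0, 0, 0]],
  ],
)

```text
time: 4.7
tool_pos: [0.6002, -0.035, 0.0403]
ee_rot: [-3.13, -0.268, -0.003]
force: [-0.7, -0.4, 0.1]
opening: 0.0001
```

Run:
```python
from h import *
import pickle
print(J())
c=get_calibration("wrist"); im=get_image("wrist")[:,:,::-1]; cv2.imwrite("pics/w2.png",im); pickle.dump(c,open("w2.pkl","wb"))
```

```text
(array([-52.96807299,  -0.3168388 ,  40.25375955]), array([-0.25011935,  0.75680732,  0.14804375]), 4.7)
```

View pics/w2.png

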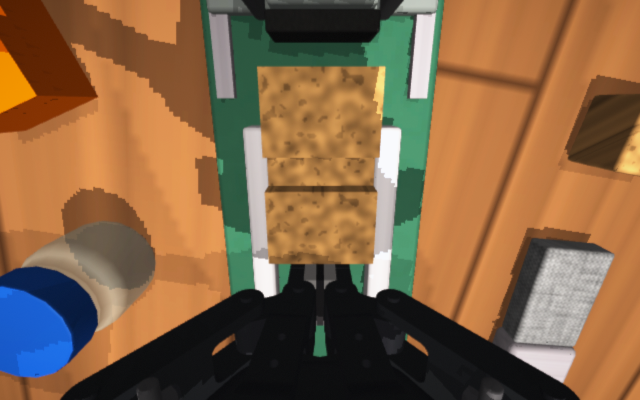

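Wrist view: the block's front edge is at row 67 (z 48) and the black stop's lower edge at row ~41, so there is still a gap. The block lies straight in the channel.

Run:
```python
from h import *
import pickle
c=pickle.load(open("w2.pkl","rb"))
f=lambda u,v,z:(lambda p:np.round([(p[:2]-O)@jx*1000,(p[:2]-O)@jy*1000],1))(plane(c,(u,v),z))
print("blk front",f(320,66.5,.048),"rear",f(320,263.5,.048),"stop bottom z13",f(320,41,.013),"stop top z36",f(320,10,.036),"groove",f(320,157,.048),f(320,190,.048))
```

```text
blk front [38.4  1. ] rear [-41.1   0.9] stop bottom z13 [52.6  0.9] stop top z36 [59.1  1. ] groove [5.9 1. ] [-7.5  0.9]
```

>>> arm_command(
  increments=[
    [[0, 0, -0.4, 0, 0, 0, 0], [0, 0, -0.8, 0, 0, 0, 0], [0, 0, -1.0, 0, 0, 0, 0], [0, 0, -1.1, 0, 0, 0, 0], [0, 0, -1.2, 0, 0, 0, 0], [0, 0, -1.2, 0, 0, 0, 0]],
  ],
)

```text
time: 5.5
tool_pos: [0.5983, -0.0236, 0.0403]
ee_rot: [-3.13, -0.268, -0.003]
force: [-0.2, 0.7, 0.1]
opening: 0.0001
```

```bash
python3 -c "
from h import *
print(J())"
```

```text
(array([-41.33332118,  -0.33318613,  40.26175392]), array([0.72812397, 0.09976923, 0.08042237]), 5.5)
```

>>> arm_command(
  increments=[
    [[0, 0, -0.1, 0, 0, 0, 0], [0, 0, -0.1, 0, 0, 0, 0]],
  ],
)

```text
time: 5.75
tool_pos: [0.5981, -0.0226, 0.0403]
ee_rot: [-3.13, -0.268, -0.003]
force: [0.1, 0.2, 0.4]
opening: 0.0004
```

```bash
python3 -c "
from h import *
print(J())"
```

```text
(array([-40.31616637,  -0.37640725,  40.325681  ]), array([ 0.14873232, -0.12469925,  0.41930415]), 5.75)
```

>>> arm_command(
  increments=[
    [[0, 0, -0.1, 0, 0, 0, 0], [0, 0, -0.1, 0, 0, 0, 0]],
  ],
)

```text
time: 6.0
tool_pos: [0.598, -0.0217, 0.0403]
ee_rot: [3.13, 0.268, 0.003]
force: [-0.7, -1.8, 0.6]
opening: 0.0002
```

>>> arm_command(
  increments=[
    [[0, 0, -0.1, 0, 0, 0, 0], [0, 0, -0.1, 0, 0, 0, 0]],
  ],
)

```text
time: 6.25
tool_pos: [0.5978, -0.0209, 0.0403]
ee_rot: [3.13, 0.268, 0.003]
force: [0.2, -2.7, 0.9]
opening: -0.0001
```

>>> arm_command(
  increments=[
    [[0, 0, -0.1, 0, 0, 0, 0], [0, 0, -0.1, 0, 0, 0, 0]],
  ],
)

```text
time: 6.5
tool_pos: [0.5977, -0.02, 0.0404]
ee_rot: [3.13, 0.268, 0.003]
force: [0.6, -5.0, 0.3]
opening: 0.0001
```

Contact felt, with the force building to 5 N. Retreating gently and checking that the block is home.

>>> arm_command(
  increments=[
    [[0, 0, 0.1, 0, 0, 0, 0], [0, 0, 0.2, 0, 0, 0, 0], [0, 0, 0.3, 0, 0, 0, 0], [0, 0, 0.7, 0, 0, 0, 0], [0, 0, 1.3, 0, 0, 0, 0], [0, 0, 1.6, 0, 0, 0, 0], [0, 0, 1.6, -1.5, 0, 0, 0], [0, 0, 1.6, -4, 0, 0, 0], [0, 0, 1.6, -8, 0, 0, 0], [0, 0, 1.6, -12, 0, 0, 0], [0, 0, 1.6, -12, 0, 0, 0], [0, 0, 1.6, -12, 0, 0, 0]],
  ],
)

```text
time: 8.0
tool_pos: [0.6001, -0.0354, 0.1609]
ee_rot: [-3.13, -0.268, -0.004]
force: [-0.5, 0.4, -0.7]
opening: -0.0
```

Run:
```python
from h import *
import pickle
print(J())
c=get_calibration("wrist"); im=get_image("wrist")[:,:,::-1]; cv2.imwrite("pics/w3.png",im); pickle.dump(c,open("w3.pkl","wb"))
```

```text
(array([-5.32919353e+01, -1.19550659e-01,  1.60925701e+02]), array([ 0.45305276,  0.40979151, -0.66146626]), 8.0)
```

View pics/w3.png

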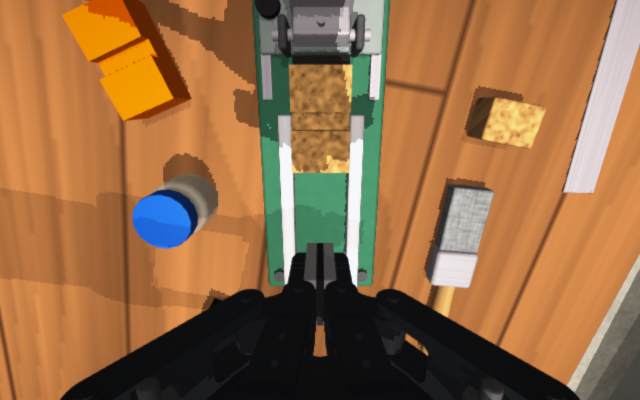

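The block abuts the black stop (front edge at row 64, with no green showing between). Computing the flap position and approach next.

Run:
```python
from h import *
import pickle
f=lambda c,u,v,z:(lambda p:np.round([(p[:2]-O)@jx*1000,(p[:2]-O)@jy*1000],1))(plane(c,(u,v),z))
c=pickle.load(open("w3.pkl","rb"))
print("blk front",f(c,320,64,.048),"rear",f(c,320,172.5,.048))
c=pickle.load(open("w1.pkl","rb"))
print("tip",f(c,316,96.5,.122),f(c,316,104,.122),f(c,316,111,.118),"L/R",f(c,288,103,.122),f(c,345,103,.122))
print(inc(W(160,1,240),down(-jy)),inc(W(160,1,122),down(-jy)))
```

```text
blk front [52.   0.7] rear [-28.2   0.6]
tip [128.8  -0.3] [123.3  -0.2] [118.   -0.2] L/R [124.1  21.3] [124.  -22.5]
(array([-1.000e-02, -2.131e+01, -8.010e+00]), array([-0.02, -0.03,  0.07])) (array([-2.000e-02, -2.131e+01,  3.790e+00]), array([-0.02, -0.03,  0.07]))
```

>>> arm_command(
  increments=[
    [[0, 0, 0, -4, 0, 0, 0], [0, 0, 0, -8, 0, 0, 0], [0, 0, -5, -8, 0, 0, 0], [0, 0, -10, -8, 0, 0, 0], [0, 0, -15, -8, 0, 0, 0], [0, 0, -20, -8, 0, 0, 0], [0, 0, -21.3, -8, 0, 0, 0], [0, 0, -21.3, -8, 0, 0, 0], [0, 0, -21.3, -4, 0, 0, 0], [0, 0, -21.3, 0, 0, 0, 0], [0, 0, -21.3, 3, 0, 0, 0], [0, 0, -21.3, 3.8, 0, 0, 0]],
  ],
)

```text
time: 9.55
tool_pos: [0.5622, 0.1722, 0.1192]
ee_rot: [3.129, 0.265, -0.006]
force: [-0.8, -0.3, 0.3]
opening: 0.0
```

>>> arm_command(
  increments=[
    [[0, 0, 0.4, 0, 0, 0, 0], [0, 0, 0.8, 0, 0, 0, 0], [0, 0, 1.1, 0, 0, 0, 0], [0, 0, 1.3, 0, 0, 0, 0], [0, 0, 1.4, 0, 0, 0, 0], [0, 0, 1.4, 0, 0, 0, 0]],
  ],
)

```text
time: 10.3
tool_pos: [0.5664, 0.1607, 0.1224]
ee_rot: [-3.13, -0.268, -0.003]
force: [-0.9, 0.9, -0.8]
opening: 0.0
```

Run:
```python
from h import *
print(J())
a=get_image("scene")[110:260,340:520,::-1]; cv2.imwrite("pics/s3.png",cv2.resize(a,(720,600),interpolation=cv2.INTER_CUBIC))
```

```text
(array([1.45673655e+02, 5.03240502e-02, 1.22374942e+02]), array([ 1.05130583,  0.76390458, -0.84801157]), 10.3)
```

View pics/s3.png

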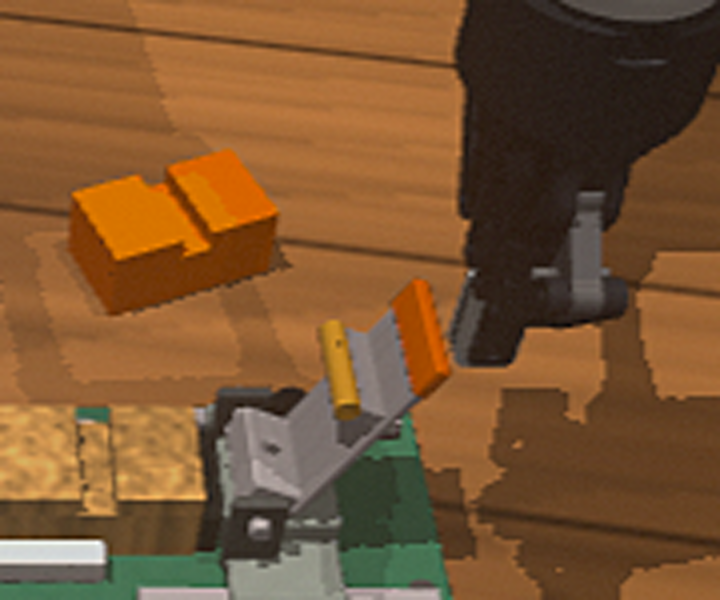

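The shut finger stands just beyond the orange tip (at about (425,335) in the crop) with its tip slightly lower. Feeling for contact.

>>> arm_command(
  increments=[
    [[0, 0, 0.2, 0, 0, 0, 0], [0, 0, 0.3, 0, 0, 0, 0], [0, 0, 0.3, 0, 0, 0, 0]],
  ],
)

```text
time: 10.72
tool_pos: [0.5669, 0.1576, 0.1222]
ee_rot: [-3.13, -0.268, -0.003]
force: [-0.2, -0.8, 0.4]
opening: -0.0001
```

>>> arm_command(
  increments=[
    [[0, 0, 0.2, 0, 0, 0, 0], [0, 0, 0.2, 0, 0, 0, 0]],
  ],
)

```text
time: 10.98
tool_pos: [0.5673, 0.1556, 0.1223]
ee_rot: [-3.13, -0.268, -0.003]
force: [-0.6, -0.5, -0.4]
opening: 0.0
```

>>> arm_command(
  increments=[
    [[0, 0, 0.15, 0, 0, 0, 0], [0, 0, 0.15, 0, 0, 0, 0]],
  ],
)

```text
time: 11.22
tool_pos: [0.5674, 0.1548, 0.1223]
ee_rot: [-3.129, -0.267, -0.003]
force: [-0.8, 2.7, 0.3]
opening: -0.0001
```

Contact at 2.7 N. Drawing the flap up and over in an arc about the hinge, first stage.

>>> arm_command(
  increments=[
    [[0, 0, 0.35, -0.25, 0, 0, 0], [0, 0, 0.7, -0.5, 0, 0, 0], [0, 0, 1.0, -0.7, 0, 0, 0], [0, 0, 1.4, -0.9, 0, 0, 0]],
  ],
)

```text
time: 11.72
tool_pos: [0.5699, 0.1401, 0.1315]
ee_rot: [-3.13, -0.268, -0.003]
force: [-0.4, 2.0, -0.1]
opening: -0.0001
```

>>> arm_command(
  increments=[
    [[0, 0, 0.4, -0.2, 0, 0, 0], [0, 0, 0.75, -0.35, 0, 0, 0], [0, 0, 1.15, -0.5, 0, 0, 0], [0, 0, 1.5, -0.6, 0, 0, 0]],
  ],
)

```text
time: 12.22
tool_pos: [0.5725, 0.1252, 0.1374]
ee_rot: [3.13, 0.268, 0.003]
force: [-1.2, 0.8, 0.8]
opening: -0.0001
```

>>> arm_command(
  increments=[
    [[0, 0, 0.4, -0.1, 0, 0, 0], [0, 0, 0.8, -0.2, 0, 0, 0], [0, 0, 1.2, -0.27, 0, 0, 0], [0, 0, 1.6, -0.34, 0, 0, 0]],
  ],
)

```text
time: 12.72
tool_pos: [0.5752, 0.1095, 0.1407]
ee_rot: [3.13, 0.268, 0.003]
force: [0.2, 1.1, 1.7]
opening: -0.0002
```

>>> arm_command(
  increments=[
    [[0, 0, 0.4, 0, 0, 0, 0], [0, 0, 0.8, 0, 0, 0, 0], [0, 0, 1.2, 0, 0, 0, 0], [0, 0, 1.2, 0, 0, 0, 0]],
  ],
)

```text
time: 13.22
tool_pos: [0.5771, 0.0977, 0.1406]
ee_rot: [-3.13, -0.267, -0.003]
force: [0.3, -0.1, -0.3]
opening: -0.0003
```

Run:
```python
from h import *
print(J())
a=get_image("scene")[110:260,300:480,::-1]; cv2.imwrite("pics/s4.png",cv2.resize(a,(720,600),interpolation=cv2.INTER_CUBIC))
```

```text
(array([8.18038597e+01, 3.10064744e-02, 1.40594664e+02]), array([-0.12236141, -0.32505744, -0.27389222]), 13.225)
```

View pics/s4.png

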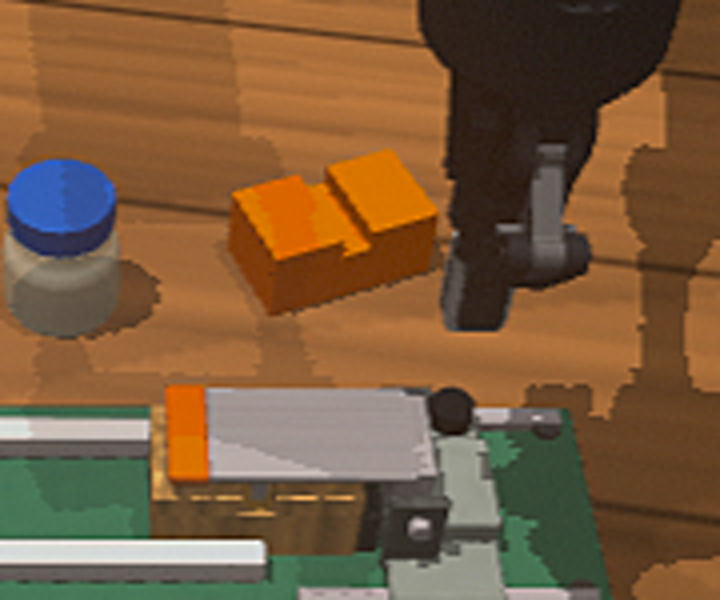

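The flap has snapped over onto the block, and the finger is free above it. Backing away, then checking the tip height.

>>> arm_command(
  increments=[
    [[0, 0, -1, -3, 0, 0, 0], [0, 0, -3, -7, 0, 0, 0], [0, 0, -7, -10, 0, 0, 0], [0, 0, -10, -10, 0, 0, 0], [0, 0, -10, -10, 0, 0, 0], [0, 0, -10, -10, 0, 0, 0]],
  ],
)

```text
time: 14.02
tool_pos: [0.5596, 0.1963, 0.2401]
ee_rot: [3.129, 0.269, 0.001]
force: [-0.3, 0.3, 0.1]
opening: 0.0003
```

Run:
```python
from h import *
print(J())
P={}
for n,roi in [("scene",(330,190,365,240)),("side",(270,190,345,300))]:
    im=get_image(n)[:,:,::-1].copy(); cv2.imwrite(f"pics/{n}9.png",im); c=get_calibration(n); x0,y0,x1,y1=roi
    o=cv2.inRange(cv2.cvtColor(im,cv2.COLOR_BGR2HSV),(3,215,120),(14,255,255)); k=np.zeros_like(o);k[y0:y1,x0:x1]=255;o&=k
    nn,l,st,ce=cv2.connectedComponentsWithStats(o); i=1+np.argmax(st[1:,4]); print(n,st[i],ce[i]); P[n]=(c,ce[i])
    for z in (.061,.077): print("pred",z,proj(c,[W(-25,y,z*1000) for y in (23,-23)]+[W(-20,0,z*1000)]).round(1).tolist())
p,e=tri(*P["scene"],*P["side"]); print("tip",((p[:2]-O)@jx).round(4),((p[:2]-O)@jy).round(4),p[2],e)
a=cv2.imread("pics/scene9.png")[180:280,320:440]; b=cv2.imread("pics/side9.png")[190:340,255:375]
cv2.imwrite("pics/f.png",np.hstack([cv2.resize(a,(480,400),interpolation=3),cv2.resize(b,(320,400),interpolation=3)]))
```

```text
(array([181.87804762,   0.69204461, 240.14938853]), array([0.34415345, 0.26566503, 0.06171807]), 14.025)
scene [342 216  10  14  30] [347.4        224.76666667]
pred 0.061 [[340.8, 205.8], [341.5, 229.3], [344.4, 217.3]]
pred 0.077 [[341.1, 199.0], [342.0, 222.6], [344.9, 210.6]]Traceback (most recent call last):
  File "<stdin>", line 7, in <module>
    return _wrapfunc(a, 'argmax', axis=axis, out=out, **kwds)
    return bound(*args, **kwds)
ValueError: attempt to get argmax of an empty sequence
```

Run:
```python
from h import *
im=get_image("scene")[:,:,::-1]; b=get_image("side")[:,:,::-1]
cv2.imwrite("pics/f2.png",np.hstack([cv2.resize(im[180:280,320:440],(480,400),interpolation=3),cv2.resize(b[190:340,255:375],(320,400),interpolation=3)]))
```

```text
(no output)
```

View pics/f2.png

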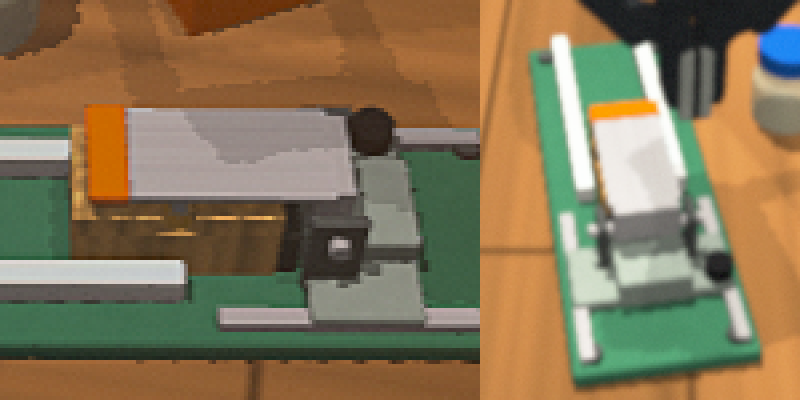

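The flap lies level over the block and the block touches the stop. The orange tip spans rows 206–230, which matches the shut height of 61 mm; with the bar on the block's top it would span rows 199–222. The arm is clear.

```bash
python3 -c "
from bench import *
print(close_job())"
```

```text
the job is handed in; nothing more can be done
None
```

The block is home against the end stop and the flap has snapped shut over it. I handed the job in at about 14 s of the 53 s allowed.

- **Block:** I pushed it along the bed with the shut fingers until the force at the stop rose to about 5 N, then backed off. A wrist picture afterwards showed no gap at the stop, with the block's front at jig x ≈ 52 mm, so the head is set near s ≈ 32 mm.
- **Flap:** I felt its back edge at about 2.7 N and drew it up in an arc about the hinge until the spring threw it shut. The force readings, taken between moves, stayed under about 3 N.
- **Last checks:** In the scene camera the flap lies level. Its orange tip is where a tip 61 mm high would appear (shut), not 77 mm (bar resting on the block's top). The arm was well clear, with no force beyond sensor noise. The jar, offcut and brush were never touched.
- **Failed check:** My planned two-camera measurement of the tip height did not work, because the colour mask found no orange in the side view. The shut state therefore rests on the scene-camera comparison and a look at both views.

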